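# Let the sample case lid down on a finger

## Robot

A 6-joint arm with a two-finger parallel gripper is mounted at the origin on a cart in front of the work surface, level with it; the furniture and walls round the work are solid. World frame = base frame: x ahead of the robot, y to its left, z up, the work surface at z = 0. Lengths are in m, angles in degrees, forces in N, time in s.
With the tool pointing down it reaches from about 0.4 to 0.825 m from the base axis. Payload 7 kg.
Tool frame: the origin (TCP) lies at the very end of the fingers, on their centre line; the grasp point (between the pads) lies tcp_to_grasp behind it (tcp_to_grasp is the distance from the TCP to the grasp point, in m); x points along the fingers, y is the direction in which the jaws open and shut, and the axes are right-handed (so a half turn about x gives the same grasp; the last joint's range is limited). The gripper opens to 88 mm and grips with 3 to 60 N. Pads are 19 mm wide; open, the fingers measure 130 mm over their backs; the gripper's body (78 mm by 193 mm) begins 47 mm behind the grasp point.
Start: joints at [-46.977, 20.546, 0.682, 0, -70.136, -16.507], TCP at [0.301, -0.604, 0.227] pointing down, gripper open.
Joint ranges: [-176.03, 176.03], [-82.01, 121.73], [-58.28, 71.71], [-173.87, 95.51], [-174.79, -0.11], [-173.66, 173.66]. Speed limits (degrees/s): [136.94, 136.94, 172.46, 180, 180, 180].

## Interface

Orientations are given as [roll, pitch, yaw] about the fixed x, y, z axes, in that order (R = Rz(yaw) Ry(pitch) Rx(roll)).
In Python, from plant import * gives the robot as it stands. The module is installed in compiled form; this text tells all that it offers.
- The arm moves only by the shell command python3 -m pendant 'ROWS'. ROWS is JSON, a list of rows, each an object with "claw": the finger opening in mm, from 0 to 87.6; "linear": the shift along the tool's x, y, z in mm, a list of three; "twist": the turn about the tool's x in rad. In form: [{"claw": claw, "linear": [tx, ty, tz], "twist": twist}, ...]. A call has exactly 10 rows; each row shifts and turns the commanded pose from where the row before left it, along the tool's axes as they then stand; what a row does not reach is not made up. A row lasts 1/12 s, in which the tool goes at most 41.7 mm and 7.16 degrees, less where a joint would pass 70% of its speed; a pose out of reach is approached as far as the arm can. A call with a gripper value outside its range is refused whole. The fingers move at their own pace and stop on an object; the grip force is fixed at half the most. Time passes only in rows, so rows that do not move let the fingers close, or fill a call up. It gives the time, the measured TCP pose, the force and the opening at its end, in the units of the state.
- get_obs(): the state, without advancing time (a new reading comes with each control period).
- snapshot(name): name is "scene" or "side" or "wrist"; returns (picture, depth): 400x640x3 uint8, red, green, blue; 400x640 float32, m along the optical axis (not along the pixel's ray), 0 where there is no reading.
- camera_params(name): a dict with "fx", "fy", "cx", "cy" (pixels), "rvec" (rotation vector, rad) and "tvec" (3), from world to camera coordinates, as OpenCV has them. Camera axes: x right, y down, z forward; pixel columns grow to the right and rows downward; lengths in m; the calibration is good to about 2 mm. A picture is of the moment at which its call begins: read the wrist's pose just before it. camera_params takes no time and is no camera call; for the wrist camera it gives the pose at the moment of the call.
- close_job(): hands the job in, once; it reports no verdict.
Trained networks look in the newest picture that a camera, given by its name, has taken for a name from the list of things; names that differ only in an ending like _2 or _b are one class to them, and where a whole thing is asked for, a point or a joint stands for the part that bears it (a point fixed in the world has none). Each returns a list of dicts, best first, with "confidence" (0 to 1); they miss things now and then, are a little off and sometimes report something else, mostly with a low value. They report only what shows in the picture. A call takes as long as a camera call.
- boxes_of(camera, target): "xy" ([column, row] in pixels, amid what is visible of it).
The state is a dict: "clock": time; "joint_pos": joint angles; "qvel": joint speeds; "tau": joint torques, N m; "tool_pos": TCP position; "orientation": TCP orientation; "force": force on the tool from outside, world axes, zero at the start; "moment": the same for the moment, N m; "opening": finger opening in m.
Only numpy, scipy, OpenCV 4.12 (cv2) and the standard library are available. Lean on these libraries where they do the work, as an engineer would, in place of code of your own. Each camera call takes 0.05 s, during which the arm holds its last target. There are 200 camera calls.

## Task

Close the open sample case without letting its lid slam: tip the raised lid forward, catch it on a finger as it starts to fall, and let it down gently on that finger until it is fully shut, then take the hand away. Do not grip the lid, and do not shove or lift the case; the vials inside must stay standing, and the bottle, beaker and pen beside it stay where they are.

Things in the scene. Friction and masses are not known exactly. Their poses are not given: they have to be found in the camera images.
- case: Dark grey-green plastic sample case, 131 x 200 mm, 52 mm high when shut, loose, about 1.5 kg. Origin: centre of its underside; +x points from its front (near the robot) to its hinge side, +y along the hinge, z up. The tray is open-topped, walls 2.5 mm thick, rim 34 mm above the underside, front face at x = -66 mm.
- case_hinge (a point): Middle of the lid's hinge line, 67 mm behind the case's origin and 34 mm above its underside; the line runs along the case's y.
- case_lid (a joint): Lid angle: 0 shut, growing as it opens up and backwards, 1.57 upright, stop at 1.83. The hinge has slight friction: between about 1.1 and 1.65 the lid stays where it is left, and it starts at rest there; tipped below about 1.05 it falls shut by itself in about half a second and slams (the hinge damps it only a little). About 0.5 N at the free edge carries it.
- vial_a: Small capped glass vial, 12 mm across, 34 mm tall, standing loose on the floor of the case, upright in a hole of its dark foam insert, in the hinge-side half (the foam does not hold it firmly: it can be knocked over). Origin: centre of its underside, z along the vial.
- vial_b: Small capped glass vial, 12 mm across, 34 mm tall, standing loose on the floor of the case, upright in a hole of its dark foam insert, in the hinge-side half (the foam does not hold it firmly: it can be knocked over). Origin: centre of its underside, z along the vial.
- vial_c: Small capped glass vial, 12 mm across, 34 mm tall, standing loose on the floor of the case, upright in a hole of its dark foam insert, in the hinge-side half (the foam does not hold it firmly: it can be knocked over). Origin: centre of its underside, z along the vial.
- bottle: White rinse bottle with cap, 58 mm across, 140 mm tall, loose, standing beside the case (its +y side). Origin: centre of its underside. Leave alone.
- beaker: Clear beaker, 51 mm across, 66 mm tall, loose, standing beside the case (its -y side). Origin: centre of its underside. Leave alone.
- pen: Marker pen, 17 mm thick, 124 mm long, loose, lying in front of the bottle on the case's +y side. Origin: centre of its underside, long along its y. Leave alone.
- lid_edge (a point): Middle of the open edge of the lid's front rim, 133 mm from the hinge line. The lid (0.1 kg) is a shallow hollow tray, 200 mm along the hinge, 18 mm thick, walls 2.5 mm, its hollow side towards the robot when raised. A latch tab 28 mm wide here sticks out 4 mm and hangs 8 mm below the rim. The raised edge fits between a gripper's open fingers, one in front and one behind.

How it is judged:
By the outcome, as a careful person would: the job done as asked, in the order asked, and still so for the second after the job is handed in, with the robot touching nothing.
It also fails if it takes over 45 s, if anything falls off the work surface, if the arm or the gripper's body presses on something with over 40 N, if the wrist force passes 120 N, or if a joint passes its speed limit or range.

## Working session

There is one attempt and no reset: what is moved stays moved. The work goes in short steps, Python scripts to look and compute and a shell command to move; the robot and the scene stay as the last step left them, time stands still between calls to the robot, and variables do not carry over. Pictures are saved under pics/ and viewed, about 8 in all and at most 12, crops included, and the job is handed in when it is done.

```bash
mkdir -p pics; cat > h.py <<'E'
from plant import *
import numpy as np, cv2
from scipy.spatial.transform import Rotation as Ro
def cloud(n):
    p=camera_params(n); im,d=snapshot(n)
    R=cv2.Rodrigues(np.array(p['rvec'],float))[0]; t=np.array(p['tvec'],float).ravel()
    v,u=np.mgrid[0:400,0:640]
    c=np.stack([(u-p['cx'])/p['fx']*d,(v-p['cy'])/p['fy']*d,d],-1)
    w=(c-t)@R
    w[d<=0]=np.nan
    return im,w
def save(im,n): cv2.imwrite('pics/'+n,im[:,:,::-1])
E
python3 - <<'E'
from h import *
o=get_obs(); print({k:np.round(v,3).tolist() for k,v in o.items()})
ims=[]
for n in ['scene','side']:
    im,w=cloud(n); ims.append(im); np.save(n+'.npy',w)
    for t in ['case','case_lid','lid_edge','case_hinge','bottle','beaker','pen','vial_a']:
        for r in boxes_of(n,t)[:3]:
            c,rr=map(int,r['xy']); print(n,t,r['confidence'],c,rr,np.round(w[rr,c],3))
save(cv2.resize(np.vstack(ims),(480,600)),'a.png')
save(ims[0],'scene.png');save(ims[1],'side.png')
E
```

```text
{'clock': 0.0, 'joint_pos': [-46.976, 20.591, 0.632, -0.019, -70.135, -16.509], 'qvel': [-0.041, 0.048, 0.09, 0.114, -0.003, 0.005], 'tau': [-0.0, -58.272, 29.305, 6.997, 0.007, -0.0], 'tool_pos': [0.301, -0.604, 0.226], 'orientation': [95.846, 89.904, 122.354], 'force': [-0.43, -0.471, -0.15], 'moment': [0.028, 0.037, -0.045], 'opening': 0.088}
scene case 0.59 286 198 [0.601 0.105 0.037]
scene case 0.59 264 315 [0.407 0.295 0.017]
scene case_lid 0.78 264 168 [0.636 0.13  0.104]
scene lid_edge 0.58 267 164 [0.637 0.122 0.11 ]
scene case_hinge 0.95 284 195 [0.626 0.093 0.022]
scene bottle 0.66 240 254 [0.483 0.284 0.09 ]
scene beaker 0.84 387 184 [ 0.486 -0.07   0.056]
scene pen 0.63 265 316 [0.405 0.294 0.015]
scene vial_a 0.6 300 189 [0.615 0.058 0.028]
scene vial_a 0.48 269 213 [0.587 0.158 0.035]
scene vial_a 0.42 288 201 [0.595 0.105 0.032]
side case 0.94 262 192 [0.628 0.078 0.021]
side case_lid 0.59 253 172 [0.654 0.067 0.067]
side lid_edge 0.78 253 172 [0.654 0.067 0.067]
side case_hinge 0.61 263 191 [0.63  0.068 0.017]
side bottle 0.96 282 233 [0.49  0.299 0.075]
side beaker 0.57 333 167 [ 0.488 -0.069  0.038]
side pen 0.73 325 265 [0.402 0.296 0.014]
side vial_a 0.36 267 209 [0.584 0.153 0.025]
```

View pics/scene.png

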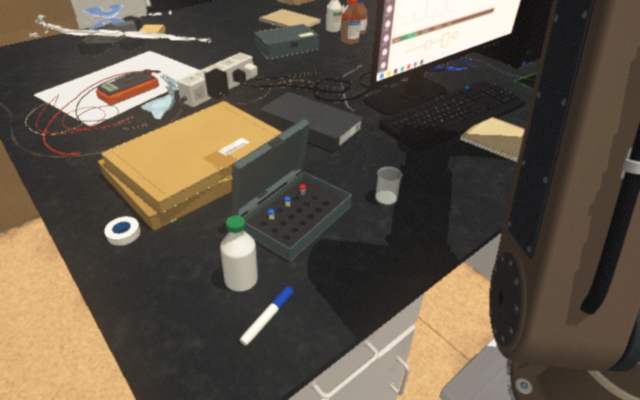

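View pics/side.png

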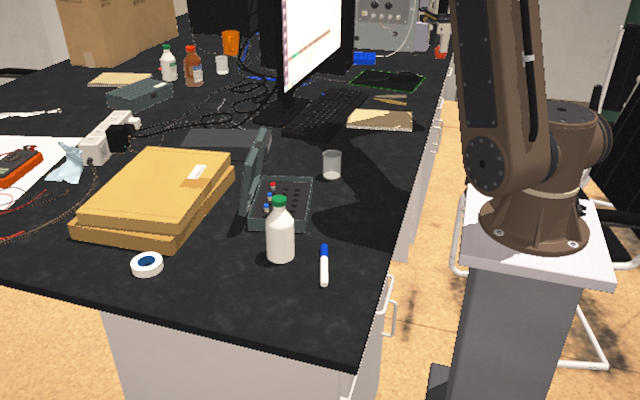

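The scene picture shows the open case at about (290,210), with the lid raised behind it. The vials are at (270,213), (288,201) and (302,188), the bottle at (238,255), the pen at (265,316) and the beaker at (388,185). The side picture shows the lid nearly upright at (254,170). Next I fit the lid plane and the case pose.

```bash
python3 - <<'E'
from h import *
print([k for k in dir() if 'tcp' in k.lower()], globals().get('tcp_to_grasp'))
for n in ['scene','side']:
    w=np.load(n+'.npy'); P=w.reshape(-1,3); P=P[np.isfinite(P[:,0])]
    m=(P[:,0]>.42)&(P[:,0]<.78)&(P[:,1]>-.05)&(P[:,1]<.26)
    Q=P[m]
    # lid
    L=Q[(Q[:,2]>.075)&(Q[:,0]>.55)]
    for _ in range(6):
        c=L.mean(0); nv=np.linalg.svd(L-c)[2][2]; L=L[abs((L-c)@nv)<.012]
    nv*= -np.sign(nv[0]); 
    print(n,'lid n',nv.round(3),'c',c.round(3),len(L),'theta',np.degrees(np.arccos(-nv[2])) if 0 else np.degrees(np.arctan2(-nv[0],-nv[2])).round(1),'yaw',np.degrees(np.arctan2(-nv[1],-nv[0])).round(1),'zmax',np.percentile(L[:,2],99).round(3),'y',np.percentile(L[:,1],[1,99]).round(3))
    B=Q[(Q[:,2]>.025)&(Q[:,2]<.042)&(Q[:,0]<.68)]
    r=cv2.minAreaRect((B[:,:2]*1000).astype(np.float32)); print('rim',r,cv2.boxPoints(r).round())
    for nm,a in dict(bottle=(.487,.29,.05),beaker=(.487,-.07,.05)).items():
        d=P[(np.hypot(P[:,0]-a[0],P[:,1]-a[1])<.055)&(P[:,2]>.02)]
        d=d[(d[:,1]>.24)|(d[:,1]<-.02)]
        print(nm,np.percentile(d,[2,98],axis=0).round(3))
    E_=P[(P[:,0]>.66)&(P[:,0]<.85)&(P[:,1]>0)&(P[:,1]<.3)]
    print('behind: zmax',np.percentile(E_[:,2],99.5).round(3))
E
```

```text
['tcp_to_grasp'] 0.0188
scene lid n [-0.943 -0.214 -0.257] c [0.631 0.12  0.127] 2582 theta 74.7 yaw 12.8 zmax 0.17 y [0.018 0.215]
rim ((570.495849609375, 138.95333862304688), (151.7579803466797, 273.81964111328125), 12.592949867248535) [[467. 256.]
 [526. -11.]
 [674.  22.]
 [615. 289.]]
bottle [[0.478 0.255 0.023]
 [0.517 0.305 0.14 ]]
beaker [[ 0.476 -0.113  0.022]
 [ 0.523 -0.065  0.066]]
behind: zmax 0.079
side lid n [-0.958 -0.211 -0.194] c [0.618 0.139 0.136] 773 theta 78.6 yaw 12.4 zmax 0.17 y [0.015 0.216]
rim ((575.47021484375, 103.73116302490234), (149.7685546875, 208.44900512695312), 12.486302375793457) [[480. 189.]
 [525. -14.]
 [671.  18.]
 [626. 222.]]
bottle [[0.476 0.265 0.023]
 [0.527 0.305 0.139]]
beaker [[ 0.474 -0.115  0.022]
 [ 0.519 -0.064  0.065]]
behind: zmax 0.073
```

```bash
cat >> h.py <<'E'
YAW=np.radians(12.5)
def tool():
    o=get_obs(); R=Ro.from_euler('xyz',o['orientation'],degrees=True).as_matrix()
    return np.array(o['tool_pos']),R,o
def goto(p,yang=None):
    """print tool-frame shift (mm) to world p, and twist (rad) to bring tool y to world angle yang (deg)"""
    t,R,o=tool(); print('t',round(o['clock'],2),'tcp',t.round(4),'yang',np.degrees(np.arctan2(R[1,1],R[0,1])).round(1),'F',np.round(o['force'],2),'op',round(o['opening'],4),'j6',np.round(o['joint_pos'],1))
    print('lin',(R.T@(np.array(p)-t)*1000).round(1))
    if yang is not None:
        a=np.radians(yang)-np.arctan2(R[1,1],R[0,1]); a=(a+np.pi)%(2*np.pi)-np.pi
        print('twist',round(float(a*np.sign(R[2,0])),3))
E
python3 - <<'E'
from h import *
t,R,o=tool(); print(R.round(3))
goto([.47,.03,.33],-32.5); goto([.47,.03,.33],147.5)
w=np.load('side.npy');w2=np.load('scene.npy')
c,s=np.cos(YAW),np.sin(YAW); A=np.array([[c,s],[-s,c]])
for w in (w,w2):
    P=w.reshape(-1,3);P=P[np.isfinite(P[:,0])]
    xy=(P[:,:2]-[.567,.102])@A.T
    m=(P[:,2]>.022)&(P[:,2]<.042)&(abs(xy[:,1])<.125)&(abs(xy[:,0])<.1)
    print('x hist',np.histogram(xy[m&(abs(xy[:,1])<.08),0],bins=np.arange(-.08,-.05,.002)))
    print('y',np.histogram(xy[m,1],bins=np.arange(-.12,-.08,.003))[0],np.histogram(xy[m,1],bins=np.arange(.08,.12,.003))[0])
E
```

```text
[[ 0.    -0.446  0.895]
 [-0.     0.895  0.446]
 [-1.    -0.     0.   ]]
t 0.9 tcp [ 0.3013 -0.604   0.2266] yang 116.5 F [-0.16  0.01  0.04] op 0.0878 j6 [-47.   20.5   0.7  -0.  -70.1 -16.5]
lin [-103.4  492.   434. ]
twist 2.601
t 0.9 tcp [ 0.3013 -0.604   0.2266] yang 116.5 F [-0.16  0.01  0.04] op 0.0878 j6 [-47.   20.5   0.7  -0.  -70.1 -16.5]
lin [-103.4  492.   434. ]
twist -0.541
x hist (array([ 0,  0,  0,  0,  0,  0, 16, 40,  9,  0,  3,  0,  1,  1]), array([-0.08 , -0.078, -0.076, -0.074, -0.072, -0.07 , -0.068, -0.066,
       -0.064, -0.062, -0.06 , -0.058, -0.056, -0.054, -0.052]))
y [ 0  0  0  0  0 17 76 89 25  7  4  9  5] [ 3  3  2  2  9 48 86 11  1  0  0  0  0]
x hist (array([  0,   0,   0,   0,   0,   0,   0,  11, 211,  58,   1,   0,   0,
         9]), array([-0.08 , -0.078, -0.076, -0.074, -0.072, -0.07 , -0.068, -0.066,
       -0.064, -0.062, -0.06 , -0.058, -0.056, -0.054, -0.052]))
y [  0   0   0   0   0   0  54 189  24  25  21  28  23] [ 31  28  28  16  10  33 219   2   0   0   0   0   0]
```

```bash
python3 -m pendant '[{"claw":87.6,"linear":[-8,30.5,27],"twist":0},{"claw":87.6,"linear":[-8,30.5,27],"twist":0},{"claw":87.6,"linear":[-8,30.5,27],"twist":0},{"claw":87.6,"linear":[-8,30.5,27],"twist":0},{"claw":87.6,"linear":[-8,30.5,27],"twist":0},{"claw":87.6,"linear":[-8,30.5,27],"twist":0},{"claw":87.6,"linear":[-8,30.5,27],"twist":0},{"claw":87.6,"linear":[-8,30.5,27],"twist":0},{"claw":87.6,"linear":[-8,30.5,27],"twist":0},{"claw":87.6,"linear":[-8,30.5,27],"twist":0}]'
python3 -m pendant '[{"claw":87.6,"linear":[-4,30.5,27],"twist":0},{"claw":87.6,"linear":[-4,30.5,27],"twist":0},{"claw":87.6,"linear":[-4,30.5,27],"twist":0},{"claw":87.6,"linear":[-4,30.5,27],"twist":0},{"claw":87.6,"linear":[-4,30.5,27],"twist":0},{"claw":87.6,"linear":[-4,30.5,27],"twist":-0.1},{"claw":60,"linear":[0,0,0],"twist":-0.12},{"claw":60,"linear":[0,0,0],"twist":-0.12},{"claw":60,"linear":[0,0,0],"twist":-0.12},{"claw":60,"linear":[0,0,0],"twist":-0.081}]'
python3 - <<'E'
from h import *
goto([.47,.03,.33],147.5)
im,w=cloud('wrist'); np.save('wrist.npy',w); save(im,'w1.png')
E
```

```text
clock: 1.73
tool_pos: [0.4067, -0.2087, 0.3074]
orientation: [-30.5, 89.9, -4.0]
force: [1.1, 0.0, -0.4]
opening: 0.0874
clock: 2.57
tool_pos: [0.47, 0.0261, 0.3306]
orientation: [-34.3, 90.0, 23.6]
force: [-0.2, 0.2, -0.3]
opening: 0.0663
t 2.57 tcp [0.47   0.0261 0.3306] yang 147.9 F [-0.22  0.19 -0.29] op 0.0663 j6 [ 27.2  -2.4 -13.7   0.  -78.6 -59.3]
lin [0.6 2.1 3.3]
twist 0.008
```

View pics/w1.png

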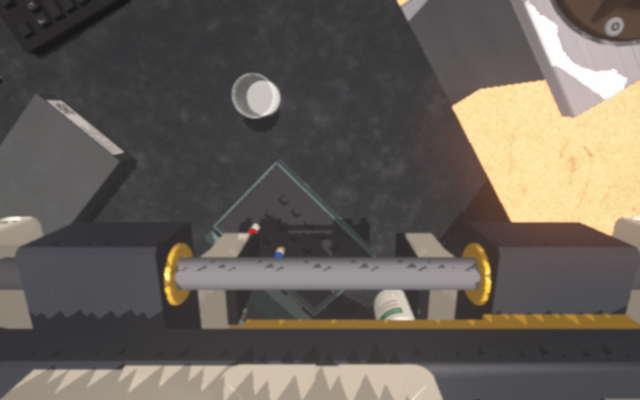

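The wrist picture shows the case's −y front corner at about (278,162), the beaker at (257,97), and two vials at (254,229) and (280,252). I'll check the case pose against this cloud and work out where the fingers need to be.

```bash
cat >> h.py <<'E'
O=np.array([.568,.102]); c_,s_=np.cos(YAW),np.sin(YAW); A=np.array([[c_,s_],[-s_,c_]])
def case(P): return (np.asarray(P)[...,:2]-O)@A.T
def world(x,y,z): return np.r_[O+np.array([x,y])@A,z]
E
python3 - <<'E'
from h import *
w=np.load('wrist.npy');P=w.reshape(-1,3);P=P[np.isfinite(P[:,0])]
xy=case(P); z=P[:,2]
m=(z>.028)&(z<.042)&(abs(xy).max(1)<.12)
print('x',np.histogram(xy[m&(abs(xy[:,1]+.03)<.06),0],bins=np.arange(-.078,-.05,.002))[0])
print('y',np.histogram(xy[m&(abs(xy[:,0])<.05),1],bins=np.arange(-.108,-.08,.002))[0])
# yaw from front rim
f=m&(xy[:,0]<-.055)&(abs(xy[:,1])<.09); print('slope deg',np.degrees(np.polyfit(xy[f,1],xy[f,0],1)[0]),f.sum(), 'x0',np.median(xy[f,0]),'z',np.median(z[f]))
b=(z>.05)&(z<.07)&(np.hypot(P[:,0]-.497,P[:,1]+.09)<.05); print('beaker case',np.percentile(xy[b],[2,98],axis=0).round(3))
for n in('side','scene'):
    w=np.load(n+'.npy');P=w.reshape(-1,3);P=P[np.isfinite(P[:,0])];xy=case(P);z=P[:,2]
    L=(z>.08)&(z<.19)&(abs(xy[:,1])<.105)&(xy[:,0]>0)&(xy[:,0]<.12)
    for lo in np.arange(.09,.18,.01):
        k=L&(z>=lo)&(z<lo+.01); print(n,round(lo,2),np.percentile(xy[k,0],[5,50,95]).round(3) if k.sum()>5 else '',k.sum())
    k=L&(z>.1); print('lid y',np.percentile(xy[k,1],[.5,99.5]).round(3))
E
```

```text
x [  0   0   0   0   0   0 161  61   0   0   0   0   0]
y [ 0  0  0 66 69  0  0  0  0  0  0  0  0]
slope deg -0.24480846536823406 323 x0 -0.06478280904737357 z 0.03355648511390943
beaker case [[-0.133 -0.197]
 [-0.085 -0.149]]
side 0.09 [0.057 0.067 0.071] 68
side 0.1 [0.055 0.062 0.07 ] 55
side 0.11 [0.052 0.059 0.068] 35
side 0.12 [0.051 0.057 0.066] 42
side 0.13 [0.049 0.056 0.065] 40
side 0.14 [0.048 0.053 0.063] 42
side 0.15 [0.045 0.053 0.061] 38
side 0.16 [0.041 0.051 0.06 ] 357
side 0.17  4
lid y [-0.103  0.102]
scene 0.09 [0.062 0.074 0.076] 269
scene 0.1 [0.062 0.072 0.074] 266
scene 0.11 [0.06  0.07  0.072] 272
scene 0.12 [0.056 0.069 0.07 ] 271
scene 0.13 [0.056 0.067 0.068] 281
scene 0.14 [0.052 0.065 0.067] 175
scene 0.15 [0.048 0.054 0.064] 48
scene 0.16 [0.042 0.053 0.063] 689
scene 0.17 [0.046 0.052 0.057] 32
lid y [-0.099  0.101]
```

```bash
python3 - <<'E'
from h import *
p=world(.051,-.0635,.20); print(p, case(p)); goto(p,157.5)
t,R,o=tool(); print(R.round(3))
E
```

```text
[0.63153501 0.05104362 0.2       ] [ 0.051  -0.0635]
t 2.62 tcp [0.47   0.0259 0.3307] yang 148.1 F [-0.75  0.74  0.24] op 0.0632 j6 [ 27.2  -2.4 -13.7  -0.  -78.6 -59.1]
lin [ 130.7 -123.9  106.6]
twist -0.163
[[ 0.    -0.849  0.528]
 [ 0.     0.528  0.849]
 [-1.    -0.     0.   ]]
```

```bash
python3 -m pendant '[{"claw":65,"linear":[0,-24.8,21.3],"twist":0},{"claw":65,"linear":[0,-24.8,21.3],"twist":0},{"claw":65,"linear":[0,-24.8,21.3],"twist":0},{"claw":65,"linear":[0,-24.8,21.3],"twist":0},{"claw":65,"linear":[0,-24.8,21.3],"twist":0},{"claw":65,"linear":[20,0,0],"twist":-0.08},{"claw":65,"linear":[35,0,0],"twist":-0.08},{"claw":65,"linear":[35,0,0],"twist":0},{"claw":65,"linear":[35,0,0],"twist":0},{"claw":65,"linear":[0,0,0],"twist":0}]'
python3 - <<'E'
from h import *
goto(world(.051,-.0635,.140),157.5)
im,w=cloud('side'); np.save('side2.npy',w)
im2,w2=cloud('scene')
save(np.hstack([cv2.resize(im[110:250,180:340],(400,350)),cv2.resize(im2[100:260,200:380],(394,350))]),'b.png')
E
```

```text
clock: 3.45
tool_pos: [0.6278, 0.048, 0.198]
orientation: [122.9, 89.3, -170.6]
force: [-1.3, -0.6, -2.6]
opening: 0.0648
t 3.45 tcp [0.6278 0.048  0.198 ] yang 156.5 F [-1.34 -0.63 -2.6 ] op 0.0648 j6 [ 22.   17.8  -7.1  -0.2 -65.8 -45.5]
lin [57.9 -2.8  4.6]
twist -0.018
```

View pics/b.png

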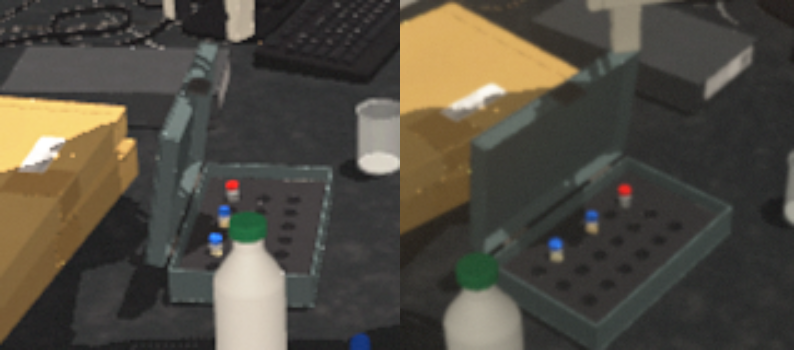

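The crop from both cameras shows the raised lid, the three vials standing, and a finger just above the lid's −y corner at crop (625,40). In the side view the front finger is at (240,20), on the robot side of the edge. I'll go down astride it.

```bash
python3 -m pendant '[{"claw":65,"linear":[0,-2.5,4],"twist":-0.015},{"claw":65,"linear":[0,0,0],"twist":0},{"claw":65,"linear":[10,0,0],"twist":0},{"claw":65,"linear":[10,0,0],"twist":0},{"claw":65,"linear":[10,0,0],"twist":0},{"claw":65,"linear":[10,0,0],"twist":0},{"claw":65,"linear":[8,0,0],"twist":0},{"claw":65,"linear":[5,0,0],"twist":0},{"claw":65,"linear":[0,0,0],"twist":0},{"claw":65,"linear":[0,0,0],"twist":0}]'
python3 - <<'E'
from h import *
goto(world(.051,-.0635,.140),157.5)
t,R,o=tool(); print(case(t),'per mm of -x case in tool:',(R.T@np.r_[-A[0],0]).round(3),'-y:',(R.T@np.r_[-A[1],0]).round(3), 'Fcase',A@np.array(o['force'])[:2])
im,w=cloud('side'); im2,w2=cloud('scene')
save(np.hstack([cv2.resize(im[110:250,180:340],(400,350)),cv2.resize(im2[100:260,200:380],(394,350))]),'c.png')
E
```

```text
clock: 4.38
tool_pos: [0.6356, 0.0514, 0.1522]
orientation: [146.0, 90.0, -146.5]
force: [0.8, 0.1, 0.2]
opening: 0.0653
t 4.38 tcp [0.6356 0.0514 0.1522] yang 157.5 F [0.76 0.06 0.24] op 0.0653 j6 [ 22.1  20.2 -10.    0.  -59.8 -44.6]
lin [12.2  3.7 -1.9]
twist 0.001
[ 0.05507647 -0.06407613] per mm of -x case in tool: [ 0.001  0.82  -0.573] -y: [ 0.    -0.573 -0.82 ] Fcase [ 0.75693989 -0.10202878]
```

View pics/c.png

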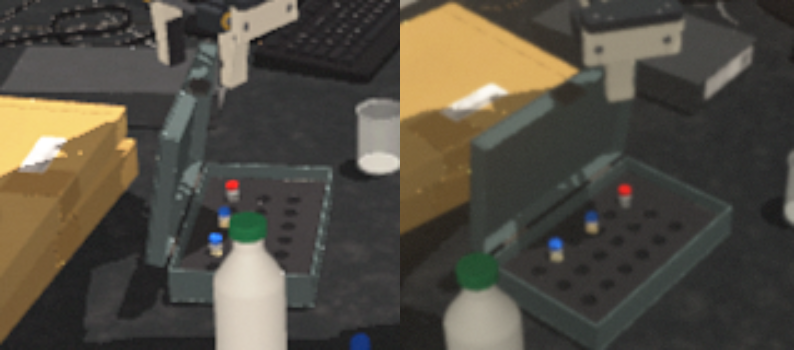

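The side crop shows one finger behind the lid at (168,40) and one in front at (235,65), so the hand is astride. I'll push forward with the rear finger.

```bash
python3 -m pendant '[{"claw":65,"linear":[2.5,3.1,-2.1],"twist":0},{"claw":65,"linear":[2.5,3.1,-2.1],"twist":0},{"claw":65,"linear":[2.5,3.1,-2.1],"twist":0},{"claw":65,"linear":[2.5,3.1,-2.1],"twist":0},{"claw":65,"linear":[2.5,3.1,-2.1],"twist":0},{"claw":65,"linear":[2.5,3.1,-2.1],"twist":0},{"claw":65,"linear":[2.5,3.1,-2.1],"twist":0},{"claw":65,"linear":[2.5,3.1,-2.1],"twist":0},{"claw":65,"linear":[0,0,0],"twist":0},{"claw":65,"linear":[0,0,0],"twist":0}]'
cat >> h.py <<'E'
def lid(save_as=None):
    out=[]
    ims=[]
    for n in('side','scene'):
        im,w=cloud(n); ims.append(im)
        P=w.reshape(-1,3);P=P[np.isfinite(P[:,0])];xy=case(P);z=P[:,2]
        k=(abs(xy[:,1]-.04)<.045)&(z>.06)&(xy[:,0]>-.075)&(xy[:,0]<.09)
        # inner/outer surface point angle about hinge, lead edge
        r=np.hypot(xy[k,0]-.067,z[k]-.034); th=np.degrees(np.arctan2(z[k]-.034,.067-xy[k,0]))
        e=(r>.120)&(r<.137); out.append((n,np.percentile(th[e],[2,10,50,90]).round(1),int(e.sum())))
        for q in out[-1:]: print(*q)
    if save_as: save(np.hstack([cv2.resize(ims[0][110:250,180:340],(400,350)),cv2.resize(ims[1][100:260,200:380],(394,350))]),save_as)
def stat():
    t,R,o=tool(); print('t',round(o['clock'],2),'case xyz',(case(t)*1000).round(1),(t[2]*1000).round(1),'Fcase',(A@np.array(o['force'])[:2]).round(2),np.round(o['force'][2],2),'op',round(o['opening'],4))
E
python3 - <<'E'
from h import *
stat(); lid('d.png'); stat()
E
```

```text
clock: 5.32
tool_pos: [0.6061, 0.0454, 0.1324]
orientation: [137.5, 90.0, -155.0]
force: [0.1, 0.3, 0.9]
opening: 0.0649
t 5.32 case xyz [ 24.9 -63.5] 132.4 Fcase [0.15 0.32] 0.9 op 0.0649
side [63.3 66.  69.3 72.8] 177
scene [64.3 67.2 70.4 73.7] 386
t 5.42 case xyz [ 25.4 -63.5] 132.7 Fcase [0.18 0.62] -0.46 op 0.0646
```

View pics/d.png

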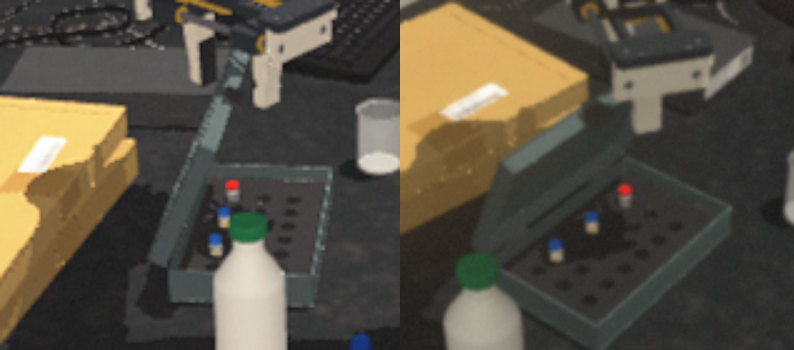

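The lid has followed to about 65° and sits between the fingers: rear at side (200,55), front at (265,85). The case has not moved. I'll tip it on so it falls onto the front finger.

```bash
python3 -m pendant '[{"claw":65,"linear":[2,2.5,-1.7],"twist":0},{"claw":65,"linear":[2,2.5,-1.7],"twist":0},{"claw":65,"linear":[2,2.5,-1.7],"twist":0},{"claw":65,"linear":[2,2.5,-1.7],"twist":0},{"claw":65,"linear":[2,1.6,-1.1],"twist":0},{"claw":65,"linear":[0,0,0],"twist":0},{"claw":65,"linear":[0,0,0],"twist":0},{"claw":65,"linear":[0,0,0],"twist":0},{"claw":65,"linear":[0,0,0],"twist":0},{"claw":65,"linear":[0,0,0],"twist":0}]'
python3 - <<'E'
from h import *
stat(); lid('e.png'); stat()
E
```

```text
clock: 6.25
tool_pos: [0.5927, 0.0426, 0.1226]
orientation: [-44.1, 90.0, 23.5]
force: [-0.1, 0.6, -0.0]
opening: 0.065
t 6.25 case xyz [ 11.2 -63.4] 122.6 Fcase [0.07 0.56] -0.01 op 0.065
side [51.3 53.7 57.8 61.2] 193
scene [52.  54.7 57.9 61.4] 431
t 6.35 case xyz [ 11.2 -63.4] 122.6 Fcase [-0.37 -0.27] -0.45 op 0.0652
```

View pics/e.png

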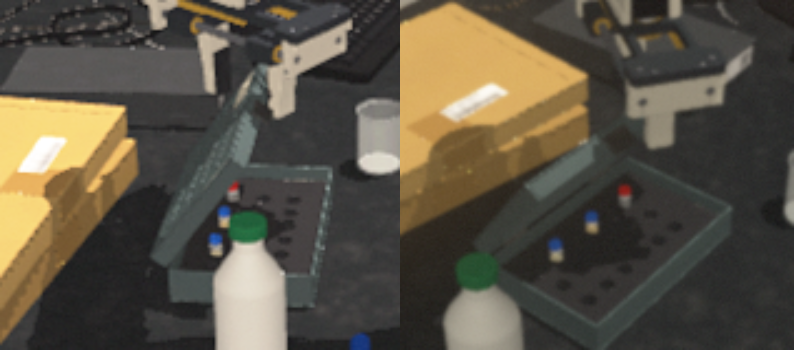

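The lid has tipped to about 53° and now rests on the front finger, at side (285,90). The rear finger no longer touches it. Next I slide the hand toward −y so the rear finger is past the lid's end.

```bash
python3 -m pendant '[{"claw":65,"linear":[0,-2.5,-3.6],"twist":0},{"claw":65,"linear":[0,-2.5,-3.6],"twist":0},{"claw":65,"linear":[0,-2.5,-3.6],"twist":0},{"claw":65,"linear":[0,-2.5,-3.6],"twist":0},{"claw":65,"linear":[0,-2.5,-3.6],"twist":0},{"claw":65,"linear":[0,-2.5,-3.6],"twist":0},{"claw":65,"linear":[0,-2.5,-3.6],"twist":0},{"claw":65,"linear":[0,-2.5,-3.6],"twist":0},{"claw":65,"linear":[0,0,0],"twist":0},{"claw":65,"linear":[0,0,0],"twist":0}]'
python3 - <<'E'
from h import *
stat(); lid('f.png'); stat()
for th in (52,45,38,31,25,20,15,10,5,0):
    a=np.radians(th); print(th,'edge',(67-133*np.cos(a)).round(1),(34+133*np.sin(a)).round(1))
E
```

```text
clock: 7.18
tool_pos: [0.6001, 0.008, 0.1225]
orientation: [128.0, 90.0, -164.5]
force: [0.5, 0.3, 1.0]
opening: 0.065
t 7.18 case xyz [ 11.  -98.8] 122.5 Fcase [0.59 0.18] 1.02 op 0.065
side [51.4 53.8 57.8 61.1] 196
scene [52.1 54.7 57.9 61.3] 424
t 7.28 case xyz [ 11.  -98.4] 122.6 Fcase [-0.62 -0.45] -0.23 op 0.0649
52 edge -14.9 138.8
45 edge -27.0 128.0
38 edge -37.8 115.9
31 edge -47.0 102.5
25 edge -53.5 90.2
20 edge -58.0 79.5
15 edge -61.5 68.4
10 edge -64.0 57.1
5 edge -65.5 45.6
0 edge -66.0 34.0
```

View pics/f.png

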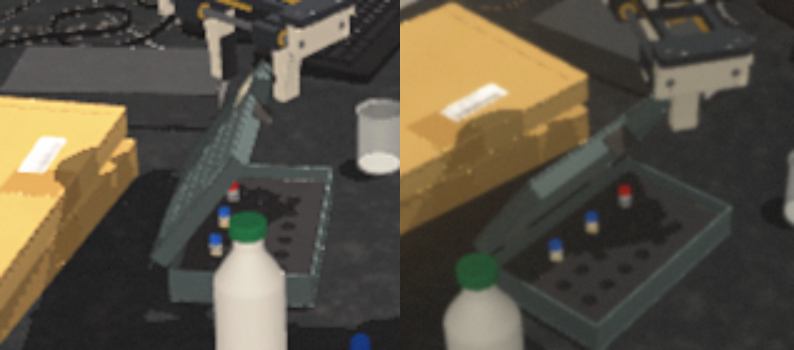

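The lid still rests at about 53° on the front finger at side (285,85). The rear finger hangs beyond the lid's −y end, and all three vials are standing. I'll lower along the lid's arc.

```bash
python3 -m pendant '[{"claw":65,"linear":[3.2,3.0,-2.1],"twist":0},{"claw":65,"linear":[3.2,3.0,-2.1],"twist":0},{"claw":65,"linear":[3.4,3.0,-2.1],"twist":0},{"claw":65,"linear":[3.6,2.9,-2.0],"twist":0},{"claw":65,"linear":[3.6,2.8,-1.95],"twist":0},{"claw":65,"linear":[3.8,2.7,-1.9],"twist":0},{"claw":65,"linear":[3.8,2.6,-1.8],"twist":0},{"claw":65,"linear":[3.8,2.4,-1.7],"twist":0},{"claw":65,"linear":[3.8,2.3,-1.6],"twist":0},{"claw":65,"linear":[3.0,2.0,-1.4],"twist":0}]'
cat >> h.py <<'E'
def lid2():
    # outer top surface plane of lid -> angle, on y in [-.04,.09]
    for n in('side','scene'):
        im,w=cloud(n);P=w.reshape(-1,3);P=P[np.isfinite(P[:,0])];xy=case(P);z=P[:,2]
        r=np.hypot(xy[:,0]-.067,z-.034); th=np.degrees(np.arctan2(z-.034,.067-xy[:,0]))
        k=(xy[:,1]>-.03)&(xy[:,1]<.095)&(r>.118)&(r<.138)&(th>0)&(th<70)&(z>.037)
        hi=np.percentile(th[k],[2,50,98]).round(1) if k.sum()>5 else None
        # top surface: upper envelope per x bin
        t=(xy[:,1]>-.03)&(xy[:,1]<.09)
        X=[];Z=[]
        for x in np.arange(-.05,.04,.01):
            q=t&(abs(xy[:,0]-x)<.005)&(z>.045)&(z<.2)
            if q.sum()>8: X.append(x);Z.append(np.percentile(z[q],90))
        s=np.degrees(np.arctan(-np.polyfit(X,Z,1)[0])).round(1) if len(X)>3 else None
        print(n,'edge th',hi,'slope',s,'n',int(k.sum()))
E
python3 - <<'E'
from h import *
stat(); lid2(); stat()
E
```

```text
clock: 8.12
tool_pos: [0.5679, 0.0011, 0.0868]
orientation: [123.6, 90.0, -168.9]
force: [0.1, 0.3, -0.5]
opening: 0.065
t 8.12 case xyz [-22.  -98.4] 86.8 Fcase [0.18 0.29] -0.46 op 0.065
side edge th [30.8 39.3 41.1] slope 30.8 n 311
scene edge th [30.4 37.5 41.4] slope 39.2 n 697
t 8.22 case xyz [-22.3 -98.4] 86.7 Fcase [-1.18  0.6 ] 0.5 op 0.0649
```

```bash
python3 -m pendant '[{"claw":65,"linear":[2.4,1.4,-1.0],"twist":0},{"claw":65,"linear":[2.4,1.3,-0.9],"twist":0},{"claw":65,"linear":[2.4,1.2,-0.85],"twist":0},{"claw":65,"linear":[2.4,1.15,-0.8],"twist":0},{"claw":65,"linear":[2.4,1.05,-0.75],"twist":0},{"claw":65,"linear":[2.4,1.0,-0.7],"twist":0},{"claw":65,"linear":[2.4,0.9,-0.63],"twist":0},{"claw":65,"linear":[2.4,0.8,-0.57],"twist":0},{"claw":65,"linear":[2.4,0.75,-0.5],"twist":0},{"claw":65,"linear":[2.4,0.65,-0.45],"twist":0}]'
python3 - <<'E'
from h import *
stat(); lid2(); stat()
E
```

```text
clock: 9.05
tool_pos: [0.556, -0.0015, 0.0631]
orientation: [137.0, 90.0, -155.4]
force: [-1.5, -1.3, -0.1]
opening: 0.0653
t 9.05 case xyz [-34.1 -98.5] 63.1 Fcase [-1.75 -0.91] -0.08 op 0.0653
side edge th [18.9 28.  29.4] slope 20.2 n 302
scene edge th [19.1 26.8 30. ] slope 19.6 n 725
t 9.15 case xyz [-34.4 -98.5] 62.9 Fcase [-1.68  0.17] -0.93 op 0.0647
```

```bash
python3 -m pendant '[{"claw":65,"linear":[1.2,0.65,-0.46],"twist":0},{"claw":65,"linear":[1.2,0.6,-0.43],"twist":0},{"claw":65,"linear":[1.2,0.57,-0.4],"twist":0},{"claw":65,"linear":[1.2,0.53,-0.37],"twist":0},{"claw":65,"linear":[1.2,0.5,-0.34],"twist":0},{"claw":65,"linear":[1.2,0.4,-0.28],"twist":0},{"claw":65,"linear":[1.2,0.4,-0.28],"twist":0},{"claw":65,"linear":[1.2,0.33,-0.23],"twist":0},{"claw":65,"linear":[1.2,0.3,-0.2],"twist":0},{"claw":65,"linear":[1.2,0.25,-0.17],"twist":0}]'
python3 - <<'E'
from h import *
stat(); lid2(); stat()
E
```

```text
clock: 9.98
tool_pos: [0.5507, -0.0027, 0.0512]
orientation: [67.3, 90.0, 134.8]
force: [0.3, -0.2, 0.1]
opening: 0.0651
t 9.98 case xyz [-39.5 -98.4] 51.2 Fcase [ 0.27 -0.26] 0.1 op 0.0651
side edge th [11.7 20.6 22.2] slope 13.5 n 298
scene edge th [11.6 19.8 22.4] slope 13.0 n 718
t 10.08 case xyz [-39.7 -98.4] 51.1 Fcase [0.63 0.09] -0.27 op 0.0648
```

```bash
python3 -m pendant '[{"claw":65,"linear":[1.4,0.31,-0.22],"twist":0},{"claw":65,"linear":[1.4,0.29,-0.2],"twist":0},{"claw":65,"linear":[1.4,0.25,-0.17],"twist":0},{"claw":65,"linear":[1.4,0.23,-0.16],"twist":0},{"claw":65,"linear":[1.4,0.21,-0.15],"twist":0},{"claw":65,"linear":[1.4,0.2,-0.14],"twist":0},{"claw":65,"linear":[1.4,0.16,-0.11],"twist":0},{"claw":65,"linear":[1.4,0.14,-0.1],"twist":0},{"claw":65,"linear":[1.4,0.11,-0.07],"twist":0},{"claw":65,"linear":[1.4,0.08,-0.06],"twist":0}]'
python3 - <<'E'
from h import *
stat(); lid2(); stat()
E
```

```text
clock: 10.92
tool_pos: [0.5482, -0.0032, 0.0372]
orientation: [123.4, 90.0, -169.1]
force: [-1.2, -0.4, 0.3]
opening: 0.065
t 10.92 case xyz [-42.1 -98.4] 37.2 Fcase [-1.3  -0.13] 0.32 op 0.065
side edge th [ 6.1 14.5 15.7] slope 7.0 n 285
scene edge th [ 5.3 14.1 16.2] slope 6.8 n 685
t 11.02 case xyz [-42.2 -98.4] 37.0 Fcase [-0.29  0.14] 0.55 op 0.0648
```

```bash
python3 -m pendant '[{"claw":65,"linear":[0.8,0.07,-0.05],"twist":0},{"claw":65,"linear":[0.8,0.07,-0.05],"twist":0},{"claw":65,"linear":[0.8,0.07,-0.05],"twist":0},{"claw":65,"linear":[0.8,0.06,-0.04],"twist":0},{"claw":65,"linear":[0.8,0.06,-0.04],"twist":0},{"claw":65,"linear":[0.8,0.05,-0.04],"twist":0},{"claw":65,"linear":[0.8,0.05,-0.03],"twist":0},{"claw":65,"linear":[0.8,0.04,-0.03],"twist":0},{"claw":65,"linear":[0.8,0.03,-0.02],"twist":0},{"claw":65,"linear":[0.8,0.03,-0.02],"twist":0}]'
python3 - <<'E'
from h import *
stat(); lid2(); stat()
E
```

```text
clock: 11.85
tool_pos: [0.5473, -0.0034, 0.0292]
orientation: [127.4, 90.0, -165.0]
force: [-3.9, -1.3, 1.8]
opening: 0.0646
t 11.85 case xyz [-43.  -98.5] 29.2 Fcase [-4.09 -0.39] 1.79 op 0.0646
side edge th [ 3.3 10.9 12.3] slope 3.4 n 274
scene edge th [ 2.6 11.1 12.8] slope 3.5 n 671
t 11.95 case xyz [-43.1 -98.5] 29.1 Fcase [-4.15 -0.43] 1.53 op 0.0651
```

```bash
python3 -m pendant '[{"claw":65,"linear":[0.8,0.04,-0.03],"twist":0},{"claw":65,"linear":[0.8,0.04,-0.03],"twist":0},{"claw":65,"linear":[0.8,0.04,-0.03],"twist":0},{"claw":65,"linear":[0.8,0.04,-0.03],"twist":0},{"claw":65,"linear":[0.8,0.03,-0.02],"twist":0},{"claw":65,"linear":[0.8,0.02,-0.02],"twist":0},{"claw":65,"linear":[0.8,0.02,-0.01],"twist":0},{"claw":65,"linear":[0.8,0.01,-0.01],"twist":0},{"claw":65,"linear":[0.8,0.01,-0.01],"twist":0},{"claw":65,"linear":[0,0,0],"twist":0}]'
python3 - <<'E'
from h import *
stat(); lid2(); stat()
E
```

```text
clock: 12.78
tool_pos: [0.547, -0.0035, 0.0218]
orientation: [124.5, 89.9, -168.0]
force: [-4.3, -0.6, -0.1]
opening: 0.0649
t 12.78 case xyz [-43.3 -98.5] 21.8 Fcase [-4.34  0.3 ] -0.13 op 0.0649
side edge th [2.2 7.9 9.1] slope 0.4 n 257
scene edge th [1.6 8.1 9.6] slope 0.4 n 615
t 12.88 case xyz [-43.4 -98.4] 21.8 Fcase [-5.54  0.61] 1.31 op 0.0651
```

```bash
python3 -m pendant '[{"claw":65,"linear":[0,0.1,-0.07],"twist":0},{"claw":65,"linear":[0,0.1,-0.07],"twist":0},{"claw":65,"linear":[0,0.2,-0.14],"twist":0},{"claw":65,"linear":[0,0.3,-0.2],"twist":0},{"claw":65,"linear":[0,0.5,-0.35],"twist":0},{"claw":65,"linear":[0,0.8,-0.55],"twist":0},{"claw":65,"linear":[0,1.5,-1.0],"twist":0},{"claw":65,"linear":[0,1.5,-1.0],"twist":0},{"claw":65,"linear":[0,0,0],"twist":0},{"claw":65,"linear":[0,0,0],"twist":0}]'
python3 - <<'E'
from h import *
stat(); lid2(); lid('g.png'); stat()
E
```

```text
clock: 13.72
tool_pos: [0.542, -0.0044, 0.0225]
orientation: [-51.3, 89.9, 16.2]
force: [-0.2, 0.2, -0.3]
opening: 0.0652
t 13.72 case xyz [-48.5 -98.3] 22.5 Fcase [-0.16  0.28] -0.27 op 0.0652
side edge th [2.  7.5 9. ] slope -0.0 n 255
scene edge th [1.6 7.8 9.5] slope -0.2 n 604Traceback (most recent call last):
  File "<stdin>", line 2, in <module>
  File "h.py", line 36, in lid
    e=(r>.120)&(r<.137); out.append((n,np.percentile(th[e],[2,10,50,90]).round(1),int(e.sum())))
                                       ~~~~~~~~~~~~~^^^^^^^^^^^^^^^^^^^^
    return _quantile_unchecked(
        a, q, axis, out, overwrite_input, method, keepdims, weights)
    return _ureduce(a,
                    func=_quantile_ureduce_func,
    ...<5 lines>...
                    overwrite_input=overwrite_input,
                    method=method)
    r = func(a, **kwargs)
    result = _quantile(arr,
                       quantiles=q,
    ...<2 lines>...
                       out=out,
                       weights=wgt)
    slices_having_nans = np.isnan(arr[-1, ...])
                                  ~~~^^^^^^^^^
IndexError: index -1 is out of bounds for axis 0 with size 0
```

Lid slope is now 0.0 and the finger is free. I'll back off 25 mm and go up.

```bash
python3 -m pendant '[{"claw":65,"linear":[0,4.1,-2.9],"twist":0},{"claw":65,"linear":[0,4.1,-2.9],"twist":0},{"claw":65,"linear":[0,4.1,-2.9],"twist":0},{"claw":65,"linear":[0,4.1,-2.9],"twist":0},{"claw":65,"linear":[0,0,0],"twist":0},{"claw":65,"linear":[-25,0,0],"twist":0},{"claw":65,"linear":[-35,0,0],"twist":0},{"claw":65,"linear":[-35,0,0],"twist":0},{"claw":65,"linear":[-35,0,0],"twist":0},{"claw":65,"linear":[-30,0,0],"twist":0}]'
python3 -m pendant '[{"claw":65,"linear":[-30,0,0],"twist":0},{"claw":65,"linear":[-20,0,0],"twist":0},{"claw":65,"linear":[0,0,0],"twist":0},{"claw":65,"linear":[0,0,0],"twist":0},{"claw":65,"linear":[0,0,0],"twist":0},{"claw":65,"linear":[0,0,0],"twist":0},{"claw":65,"linear":[0,0,0],"twist":0},{"claw":65,"linear":[0,0,0],"twist":0},{"claw":65,"linear":[0,0,0],"twist":0},{"claw":65,"linear":[0,0,0],"twist":0}]'
python3 - <<'E'
from h import *
stat(); lid2()
a,w=cloud('side'); b,w2=cloud('scene')
save(np.hstack([cv2.resize(a[110:290,180:380],(400,360)),cv2.resize(b[100:340,200:420],(330,360))]),'g.png')
for n,w in(('side',w),('scene',w2)):
    P=w.reshape(-1,3);P=P[np.isfinite(P[:,0])];xy=case(P);z=P[:,2]
    k=(z>.047)&(z<.06)&(abs(xy[:,0])<.1)&(abs(xy[:,1])<.115)
    print(n,'lid top z',np.percentile(z[k],[5,50,95]).round(4),'x',np.percentile(xy[k,0],[1,99]).round(3),'y',np.percentile(xy[k,1],[1,99]).round(3))
    for nm,(x,y) in dict(bottle=(.487,.29),beaker=(.487,-.07)).items():
        d=P[(np.hypot(P[:,0]-x,P[:,1]-y)<.055)&(P[:,2]>.02)]; d=d[(d[:,1]>.24)|(d[:,1]<-.02)]
        print(nm,np.percentile(d,[2,98],axis=0).round(3).tolist())
E
```

```text
clock: 14.7
tool_pos: [0.5221, -0.0091, 0.1848]
orientation: [-59.5, 89.9, 8.1]
force: [0.4, 0.1, -0.3]
opening: 0.065
clock: 15.53
tool_pos: [0.5219, -0.0091, 0.2318]
orientation: [133.8, 90.0, -158.7]
force: [0.3, -0.7, -0.9]
opening: 0.0647
t 15.53 case xyz [-69.  -98.4] 231.8 Fcase [ 0.18 -0.76] -0.86 op 0.0647
side edge th [2.  7.6 8.9] slope 0.2 n 252
scene edge th [1.6 7.7 9.2] slope 0.0 n 604
side lid top z [0.049  0.0511 0.0532] x [-0.066  0.061] y [-0.098  0.1  ]
bottle [[0.476, 0.265, 0.023], [0.526, 0.305, 0.139]]
beaker [[0.474, -0.114, 0.022], [0.52, -0.021, 0.386]]
scene lid top z [0.0501 0.0523 0.0541] x [-0.064  0.064] y [-0.097  0.1  ]
bottle [[0.478, 0.254, 0.023], [0.517, 0.305, 0.14]]
beaker [[0.476, -0.113, 0.023], [0.523, -0.021, 0.408]]
```

View pics/g.png

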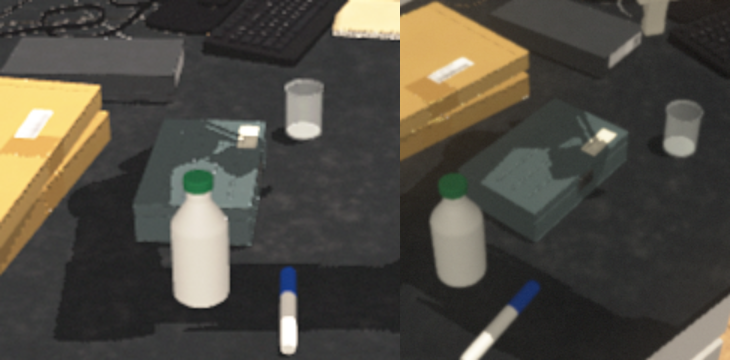

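The crop shows the case shut and flat at side (200,180), with the bottle, beaker and pen where they were and the hand clear above. I'm handing the job in.

```bash
python3 -c "
from plant import *
print(close_job())"
```

```text
the job is handed in; nothing more can be done
None
```

The case is shut, and I handed the job in at about 15.7 s on the robot's clock.

**What I did:** I put the open fingers astride the lid near its −y corner and tipped it forward with the rear finger. It fell onto the front finger at about 53°. I slid the hand sideways until the rear finger was past the lid's end, then let the lid down in steps on the front finger: 53°, 31°, 19°, 12°, 6.5°, 3°, then shut. Then I backed the hand off and raised it. The lid was never gripped.

**Last checks:**
- **Lid:** it lies level to within 0.2°, with its top at 51–52 mm against the stated 52 mm.
- **Case:** its edges are within about 2 mm of where they started, which is as fine as the cameras resolve.
- **Bottle, beaker and pen:** the bottle reads the same as before. The beaker's near edge matches, but the raised hand spoiled its other reading. I checked the pen only by eye, in the last picture.
- **Force:** the finger pressed inward with at most about 5.5 N, near the end of the lowering.

**Not checked:** the vials can't be seen with the lid shut. They were standing in the last picture that showed them, with the lid at about 53°.

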